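# Find the rocking caddy lid and press it home

### The arm

A 6-joint arm with a two-finger parallel gripper is mounted at the origin on the work surface. World frame = base frame: x ahead of the robot, y to its left, z up, the work surface at z = 0. Lengths are in mm, angles in rad, forces in N, time in s.
With the tool pointing down it reaches from about 350 to 975 mm from the base axis. Payload 7.1 kg.
Tool frame: the origin (TCP) lies at the very end of the fingers, on their centre line; the grasp point (between the pads) lies 19 mm behind it (ctrl.grasp_offset is the distance from the TCP to the grasp point, in mm); z points along the fingers, y is the line along which they close (so a half turn about z gives the same grasp; the last joint's range is limited). The gripper opens to 88 mm and grips with 3 to 60 N. Pads are 20 mm wide; open, the fingers measure 115 mm over their backs; the gripper's body (75 mm by 178 mm) begins 61 mm behind the grasp point.
Start: joints at [-1.137, 0.423, 1.63, -0, 1.089, -0.019], TCP at [273.442, -561.991, 222.675] pointing down, gripper open.
Joint ranges: [-3, 3], [-0.9, 2.11], [0.09, 2.58], [-1.31, 4.45], [0.11, 2.69], [-2.54, 2.54]. Speed limits (rad/s): [2.39, 2.39, 3.01, 3.14, 3.14, 3.14].

### API

Orientations are given as a rotation vector (axis times angle).
In Python, from workcell import ctrl, viewer, ticket, models gives the robot as it stands.
- The arm moves only by the tool play_rows, never from a script. Its arguments are lists of equal length, an entry for each row: "dp": the shift along the world's x, y, z in mm, a list of three; "yaw": the turn about the world's z in degrees. In form: {"dp": [[tx, ty, tz], ...], "yaw": [yaw, ...]}. A call has 1 to 8 rows; each row shifts and turns the commanded pose from where the row before left it; what a row does not reach is not made up. A row lasts 1/12 s, in which the tool goes at most 41.7 mm and 7.16 degrees, less where a joint would pass 70% of its speed; a pose out of reach is approached as far as the arm can. A call is refused whole if a number of a shift passes 41.7 or a number of a turn 7.16, either way. A call with a gripper value outside its range is refused whole. "gripper" is the closure, from 0 (fully open) to 1 (shut), set as the call begins (left out, the last holds). The fingers move at their own pace and stop on an object; the grip force is fixed at half the most. Time passes only in rows, so rows that do not move let the fingers close. It gives the time, the measured TCP pose, the force, the opening and the grip force at its end, in the units of the state.
- ctrl.get_obs(): the state, without advancing time (a new reading comes with each control period).
- viewer.get_image(name): name is "side" or "top"; returns a dict with "pixels" (384x512x3 uint8, red, green, blue), "range_z" (384x512 float32, mm along the optical axis (not along the pixel's ray), 0 where there is no reading), "fx", "fy", "cx", "cy" (pixels), "dist_coeffs" ([k1, k2, p1, p2, k3] as OpenCV has them; the pictures are not rectified), "T" (4x4, takes a point from camera to world coordinates). Camera axes: x right, y up, looking along -z (the intrinsics and any distortion apply to the point x, -y, -z); pixel columns grow to the right and rows downward; lengths in mm; the calibration is good to about 2 mm. A picture is of the moment at which its call begins.
- ticket.close_job(): hands the job in; it is judged then, once.
Trained networks look in a picture, given as the dict that the camera call returned (one of the last four; its "shot" number tells which), for a name from the list of things; names that differ only in an ending like _2 or _b are one class to them, and where a whole thing is asked for, a point or a joint stands for the part that bears it (a point fixed in the world has none). Each returns a list of dicts, best first, with "conf" (0 to 1); they miss things now and then, are a little off and sometimes report something else, mostly with a low value. They report only what shows in the picture. A call takes as long as a camera call. They do not tell look-alikes from the thing itself.
- models.look_for(picture, name): "bbox" ([centre column, centre row, width, height] in pixels, round what is visible of it).
- models.landmark_of(picture, name): "location" ([column, row] in pixels: a listed point, or the origin of a listed thing).
The state is a dict: "t": time; "qpos": joint angles; "qvel": joint speeds; "joint_torque": joint torques, N m; "ee_pos": TCP position; "orientation": TCP orientation; "ft_force": force on the tool from outside, world axes, zero at the start; "moment": the same for the moment, N m; "width": finger opening in mm; "grasp_force": force on a finger pad.
Only numpy, scipy, OpenCV 4.12 (cv2) and the standard library are available. Lean on these libraries where they do the work, as an engineer would, in place of code of your own. Each camera call takes 0.05 s, during which the arm holds its last target. There are 200 camera calls.

### The job

One of the four white lids on the oak laundry caddy has not been pushed home and rocks; the other three are firm. With closed fingertips press down near an edge of one lid after another until you find the one that rocks, then press down firmly on the middle of that lid until it is fully home and finish while still holding it down with the fingertips. Do not pick up any lid, and leave the bottle, the tub and the scoop alone.

Things in the scene. Friction and masses are not known exactly. Their poses are not given: they have to be found in the camera images.
- caddy: oak block 210 x 210 mm, 58 mm high, fixed to the counter; origin at the centre of its underside, z up, x and y along its sides. Its flat top (58 mm above the counter) has four square wells, 74 mm wide, centred 50 mm either way from the caddy's middle along its x and y; a lid stands in each
- lid_1_top (a point): centre of the top face of lid_1, marked by a flat grey disc 26 mm across, 14 mm above the lid's origin. The loose lid starts 8 mm above the caddy's top (so height does not tell it from the firm ones).
- lid_1: white square lid 70 x 70 x 14 mm, 90 g, loose in the caddy's -x, +y well (2 mm play all round), square with the caddy; origin at the centre of its underside, z up. All four lids look alike; any one may be the loose one. 
- lid_2: white square lid 70 x 70 x 14 mm, 90 g, loose in the caddy's -x, -y well (2 mm play all round), square with the caddy; origin at the centre of its underside, z up. As lid_1. Any lid, if firm, stands 6 to 9 mm above the caddy's top on a hard ledge all round and does not give. 
- lid_2_top (a point): centre of the top face of lid_2, marked by a flat grey disc 26 mm across, 14 mm above the lid's origin. Pressed within 6 mm of this point with more than 8 N, the loose lid slides down 5 mm to its hard stop and stays.
- lid_3: white square lid 70 x 70 x 14 mm, 90 g, loose in the caddy's +x, +y well (2 mm play all round), square with the caddy; origin at the centre of its underside, z up. As lid_1. Any lid, if loose, is tipped by a light press over 10 mm off its middle, that edge dipping 5 mm (about 0.17 rad; 3 mm at 25 mm off the middle), and falls back level. 
- lid_3_top (a point): centre of the top face of lid_3, marked by a flat grey disc 26 mm across, 14 mm above the lid's origin. Fully home, the lid that was loose stands 2 mm above the caddy's top.
- lid_4: white square lid 70 x 70 x 14 mm, 90 g, loose in the caddy's +x, -y well (2 mm play all round), square with the caddy; origin at the centre of its underside, z up. As lid_1. Any lid, if loose, sits on a stiff 12 mm wide post under its middle. 
- lid_4_top (a point): centre of the top face of lid_4, marked by a flat grey disc 26 mm across, 14 mm above the lid's origin. 
- softener: blue bottle of fabric softener, 68 mm across, 210 mm tall, standing to the left of the caddy; origin at the centre of its underside; a bystander
- tub: white tub with a brass-coloured cap, 90 mm across, 120 mm tall, standing to the right of the caddy; origin at the centre of its underside; a bystander
- scoop: clear measuring cup, 60 mm across, 50 mm tall, standing left of the caddy, nearer the robot; origin at the centre of its underside; a bystander
Mind the look-alikes: they are no part of the job. What is shaped like the lid_4 but purple is not meant. Leave any green look-alike of the lid_3 alone.

How it is judged:
By the outcome, as a careful person would: the job done as asked, in the order asked, and still so for the second after the job is handed in, while the arm keeps its last pose, push and grip.
It also fails if it takes over 48 s, if anything falls off the work surface, if the arm or the gripper's body presses on something with over 40 N, if the wrist force passes 120 N, or if a joint passes its speed limit or range.

## Working session

There is one attempt and no reset: what is moved stays moved. The work goes in short steps, Python scripts to look and compute and a tool call to move; the robot and the scene stay as the last step left them, time stands still between calls to the robot, and variables do not carry over. Pictures are saved under pics/ and viewed, at most 10 in all, crops included, and the job is handed in when it is done.

Besides the shell and the picture viewer there is one more tool, called after "Emit:" by a JSON object that holds its "api" and its "payload", one argument or row to a line. play_rows: Moves the arm, as the interface text tells. Its arguments: {"type":"object","properties":{"dp":{"type":"array"},"yaw":{"type":"array"},"gripper":{"type":"number"}},"required":["dp","yaw"]}

```bash
mkdir -p pics; cat > h.py <<'E'
import numpy as np, cv2
from workcell import ctrl, viewer, ticket, models
def world(p,u,v,r=None):
    K=np.array([[p['fx'],0,p['cx']],[0,p['fy'],p['cy']],[0,0,1.]])
    n=cv2.undistortPoints(np.array([[[u,v]]],float),K,np.array(p['dist_coeffs'],float))[0,0]
    if r is None:
        w=p['range_z'][int(v)-2:int(v)+3,int(u)-2:int(u)+3]; r=np.median(w[w>0])
    return (p['T']@np.array([n[0]*r,-n[1]*r,-r,1]))[:3]
E
python3 - <<'E'
from h import *
for n in ("top","side"):
    p=viewer.get_image(n); cv2.imwrite(f'pics/{n}.png',p['pixels'][:,:,::-1])
    for k in ("lid_1_top","caddy","softener","tub","scoop"):
        for d in models.landmark_of(p,k):
            u,v=d['location']; print(n,k,round(d['conf'],2),np.round([u,v]),np.round(world(p,u,v),1))
print(ctrl.get_obs())
E
```

```text
top caddy 0.76 [273. 197.] [562.4 -34.   57.8]
top softener 0.93 [128. 202.] [537.3 407.2  88.4]
top tub 0.95 [383. 199.] [ 557.9 -358.3  101.8]
top scoop 0.5 [169. 261.] [356.  295.    5.6]
side lid_1_top 0.57 [281. 197.] [504.9  20.2  65.2]
side caddy 0.68 [275. 199.] [511.5  36.9  64.4]
side caddy 0.2 [346. 150.] [ 546.1 -361.7   16.9]
side softener 0.96 [148. 297.] [510.2 454.4  46. ]
side tub 0.77 [345. 150.] [ 547.1 -356.4   19.6]
side scoop 0.94 [260. 306.] [323.2 313.   36.9]
{'t': 0.6, 'qpos': array([-1.13702064e+00,  4.23102305e-01,  1.62992095e+00,  4.42595242e-07,
        1.08861402e+00, -1.90196339e-02]), 'qvel': array([-1.96493861e-04, -7.33585805e-05, -1.22657164e-04, -1.73951483e-03,
        2.51810585e-04, -2.24113732e-04]), 'joint_torque': array([-7.83006235e-04, -5.44299245e+01, -2.73931772e+01,  6.44673337e-02,
        1.71123783e-02, -2.93552284e-05]), 'ee_pos': array([ 273.42371443, -561.98108934,  222.66537236]), 'orientation': array([-3.06138082e+00, -7.05178696e-01,  1.38310465e-05]), 'ft_force': array([ 0.84129144, -0.17410846, -0.50492709]), 'moment': array([-0.01983492, -0.01211952, -0.02426784]), 'grasp_force': 0.0, 'width': 87.86075882449305}
```

View pics/top.png

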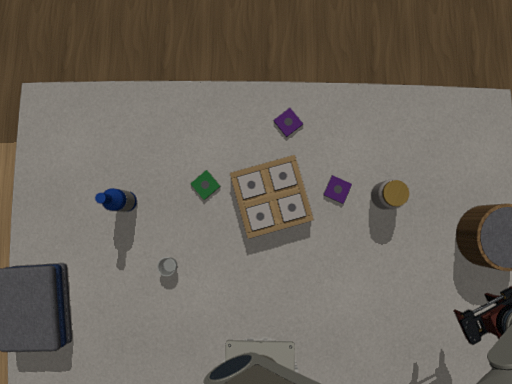

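View pics/side.png

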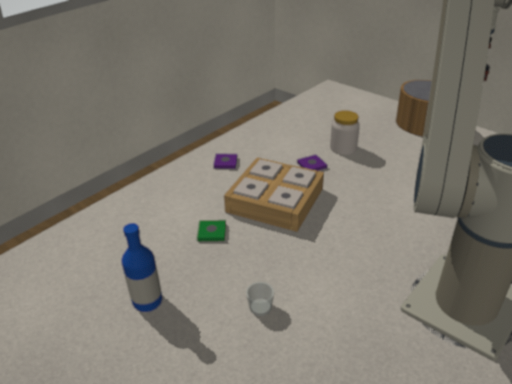

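The top view shows four white lids in the oak caddy, at about (251,185), (283,176), (260,216) and (292,208). The purple look-alikes are at (288,122) and (338,189), and the green one at (206,185). All three lie outside the caddy on the counter, so only the four white lids in the wells fit. In the side view the lids are at about (266,168), (299,176), (251,187) and (286,196). I'll measure the discs and confirm in a crop.

```bash
python3 - <<'E'
from h import *
p=viewer.get_image("top"); im=p['pixels']
c=cv2.resize(im[140:250,215:330,::-1],None,fx=5,fy=5,interpolation=cv2.INTER_CUBIC); cv2.imwrite('pics/crop.png',c)
hsv=cv2.cvtColor(im,cv2.COLOR_RGB2HSV)
white=((hsv[...,1]<40)&(hsv[...,2]>150)).astype(np.uint8)
for u,v in((251,185),(283,176),(260,216),(292,208)):
    w=im[v-7:v+8,u-7:u+8].astype(float).mean(2); wt=np.clip(np.median(w)-25-w,0,None)
    yy,xx=np.mgrid[v-7:v+8,u-7:u+8]; wt*=np.hypot(yy-v,xx-u)<7
    a,b=(xx*wt).sum()/wt.sum(),(yy*wt).sum()/wt.sum()
    print((u,v),round(a,1),round(b,1),np.round(world(p,a,b),1))
# caddy by depth: points z in 40..80
m=np.zeros(im.shape[:2],np.uint8)
for v in range(145,250):
    for u in range(218,325):
        z=world(p,u,v,p['range_z'][v,u]+1e-9)[2]; m[v,u]=40<z<90
cs=max(cv2.findContours(m,0,2)[0],key=cv2.contourArea)
r=cv2.minAreaRect(cs); print(r)
B=np.array([world(p,*q,r=np.median(p['range_z'][m>0])) for q in cv2.boxPoints(r)]);print(B.round(1),B.mean(0))
E
```

```text
(251, 185) 250.9 184.3 [599.2  35.4  65.4]
(283, 176) 282.5 175.4 [628.  -60.5  66.8]
(260, 216) 259.7 216.0 [503.4   6.7  65.2]
(292, 208) 291.4 207.1 [532.  -88.8  66.7]
((271.19415283203125, 196.41043090820312), (68.49311065673828, 67.98637390136719), 74.32048034667969)
[[ 633.7  102.1   69.1]
 [ 693.1  -96.8   70.9]
 [ 493.3 -156.7   53.9]
 [ 434.    42.4   52.1]] [563.53134856 -27.2606137   61.49600011]
```

View pics/crop.png

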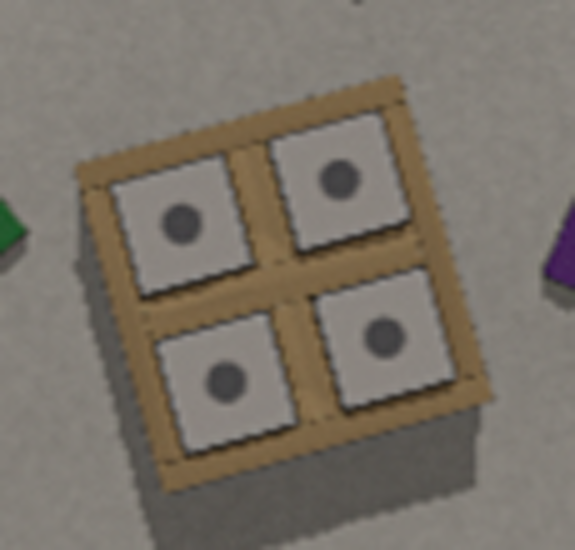

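The crop confirms four white lids in the oak caddy, with the green and purple look-alikes outside it. Disc centres (x, y):
- A: (599, 35.5)
- B: (628, −60.5)
- C: (503, 6.7)
- D: (532, −89)

The caddy's yaw is 16.6°. I'll start with the edge of D, at (554, −82).

Emit:
{"api": "play_rows", "payload": {
  "dp": [
    [17.5,30,0],
    [17.5,30,0],
    [17.5,30,0],
    [17.5,30,0],
    [17.5,30,0],
    [17.5,30,0],
    [17.5,30,0],
    [17.5,30,0]
  ],
  "yaw": [-2.3,-2.3,-2.3,-2.4,0,0,0,0],
  "gripper": 1
}}

```text
t: 1.32
ee_pos: [414.1, -320.5, 222.9]
orientation: [3.108, 0.454, 0.001]
ft_force: [0.3, -0.4, -0.9]
width: 38.0
grasp_force: 0.0
```

Emit:
{"api": "play_rows", "payload": {
  "dp": [
    [17.5,30,-5],
    [17.5,30,-10],
    [17.5,30,-15],
    [17.5,30,-15],
    [17.5,30,-15],
    [17.5,30,-20],
    [17.5,30,-20],
    [17.5,30,-20]
  ],
  "yaw": [0,0,0,0,0,0,0,0]
}}

```text
t: 1.98
ee_pos: [554.3, -80.4, 102.1]
orientation: [3.108, 0.455, 0.001]
ft_force: [1.5, -0.1, 0.0]
width: 0.2
grasp_force: 0.0
```

Emit:
{"api": "play_rows", "payload": {
  "dp": [
    [0,-1,-15],
    [0,0,-10],
    [0,0,-5],
    [0,0,-2],
    [0,0,-1],
    [0,0,0]
  ],
  "yaw": [0,0,0,0,0,0]
}}

```text
t: 2.48
ee_pos: [553.6, -83.9, 70.3]
orientation: [3.109, 0.452, 0.001]
ft_force: [0.8, 0.4, 0.6]
width: 1.0
grasp_force: 0.0
```

Emit:
{"api": "play_rows", "payload": {
  "dp": [
    [0,0,-1],
    [0,0,-1],
    [0,0,0]
  ],
  "yaw": [0,0,0]
}}

```text
t: 2.73
ee_pos: [553.6, -83.4, 68.1]
orientation: [3.108, 0.454, 0.001]
ft_force: [0.3, -0.6, -0.5]
width: -0.2
grasp_force: 0.0
```

Emit:
{"api": "play_rows", "payload": {
  "dp": [
    [0,0,-1],
    [0,0,0]
  ],
  "yaw": [0,0]
}}

```text
t: 2.9
ee_pos: [553.5, -83.1, 66.8]
orientation: [3.108, 0.454, 0.0]
ft_force: [-0.3, -0.2, 0.8]
width: 0.5
grasp_force: 0.0
```

Emit:
{"api": "play_rows", "payload": {
  "dp": [
    [0,0,-1],
    [0,0,0]
  ],
  "yaw": [0,0]
}}

```text
t: 3.07
ee_pos: [554.0, -83.0, 65.9]
orientation: [3.108, 0.455, 0.002]
ft_force: [1.0, 1.0, 1.8]
width: 0.6
grasp_force: 0.9
```

Emit:
{"api": "play_rows", "payload": {
  "dp": [
    [0,0,-0.5],
    [0,0,0]
  ],
  "yaw": [0,0]
}}

```text
t: 3.23
ee_pos: [554.3, -83.0, 65.5]
orientation: [3.108, 0.455, 0.002]
ft_force: [1.8, 1.0, 3.0]
width: 0.5
grasp_force: 1.7
```

Emit:
{"api": "play_rows", "payload": {
  "dp": [
    [0,0,-0.5],
    [0,0,0]
  ],
  "yaw": [0,0]
}}

```text
t: 3.4
ee_pos: [554.5, -83.0, 65.2]
orientation: [3.108, 0.454, 0.003]
ft_force: [3.7, 0.8, 4.5]
width: 0.7
grasp_force: 2.7
```

Emit:
{"api": "play_rows", "payload": {
  "dp": [
    [0,0,-0.5],
    [0,0,0]
  ],
  "yaw": [0,0]
}}

```text
t: 3.57
ee_pos: [554.8, -83.0, 64.8]
orientation: [3.108, 0.454, 0.004]
ft_force: [4.2, 2.2, 5.7]
width: 0.3
grasp_force: 3.2
```

Emit:
{"api": "play_rows", "payload": {
  "dp": [
    [0,0,-0.5],
    [0,0,0]
  ],
  "yaw": [0,0]
}}

```text
t: 3.73
ee_pos: [555.1, -83.0, 64.4]
orientation: [3.108, 0.454, 0.005]
ft_force: [3.8, 2.9, 6.6]
width: 0.3
grasp_force: 3.4
```

Emit:
{"api": "play_rows", "payload": {
  "dp": [
    [0,0,-0.5],
    [0,0,0]
  ],
  "yaw": [0,0]
}}

```text
t: 3.9
ee_pos: [555.2, -82.9, 64.0]
orientation: [3.108, 0.454, 0.005]
ft_force: [3.6, 3.2, 6.3]
width: 0.6
grasp_force: 3.6
```

Emit:
{"api": "play_rows", "payload": {
  "dp": [
    [0,0,-0.5],
    [0,0,0]
  ],
  "yaw": [0,0]
}}

```text
t: 4.07
ee_pos: [555.1, -82.9, 63.5]
orientation: [3.108, 0.454, 0.005]
ft_force: [4.6, 3.1, 6.7]
width: 0.6
grasp_force: 3.7
```

Emit:
{"api": "play_rows", "payload": {
  "dp": [
    [0,0,-0.5],
    [0,0,-0.5],
    [0,0,0]
  ],
  "yaw": [0,0,0]
}}

```text
t: 4.32
ee_pos: [554.8, -82.9, 62.4]
orientation: [3.108, 0.454, 0.004]
ft_force: [3.9, 2.6, 6.8]
width: 0.6
grasp_force: 3.8
```

```bash
python3 - <<'E'
from h import *
p=viewer.get_image("side"); cv2.imwrite('pics/s2.png',cv2.resize(p['pixels'][140:240,210:340,::-1],None,fx=6,fy=6,interpolation=cv2.INTER_CUBIC))
E
```

```text
(no output)
```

View pics/s2.png

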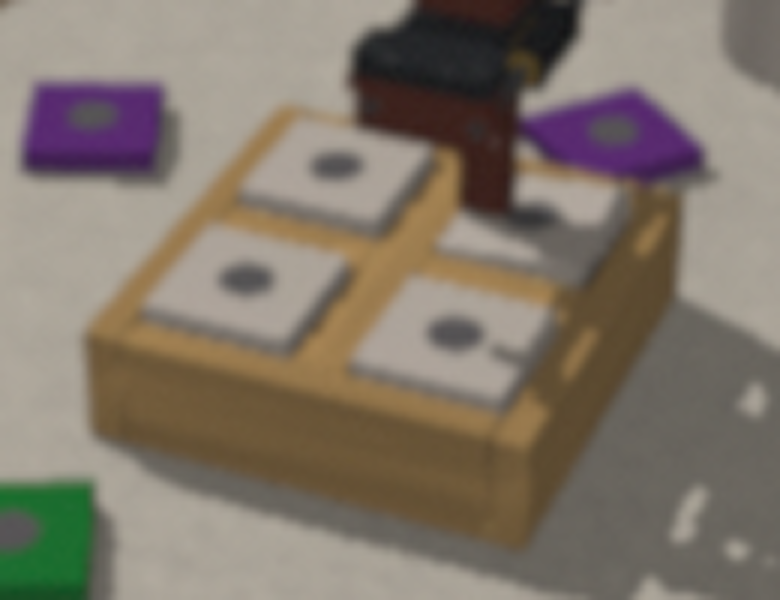

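The crop shows the pressed lid D, at about (535,215) in the crop, tipped towards the finger with its far-left edge down flush with the oak. The other three lids sit level and proud. The fingertip also sank about 4 mm at a steady 6.5 N, so D is the loose lid. Next I lift, move to its middle and press.

Emit:
{"api": "play_rows", "payload": {
  "dp": [
    [0,0,2],
    [0,0,5],
    [0,0,8],
    [-11,-3,0],
    [-11,-3,0],
    [0,0,0],
    [0,0,0]
  ],
  "yaw": [0,0,0,0,0,0,0]
}}

```text
t: 4.95
ee_pos: [529.9, -89.2, 76.5]
orientation: [-3.108, -0.453, 0.002]
ft_force: [-0.2, -0.5, -0.9]
width: 0.3
grasp_force: 0.0
```

Emit:
{"api": "play_rows", "payload": {
  "dp": [
    [1,0,-4],
    [0,0,-3],
    [0,0,-1.5],
    [0,0,-0.5],
    [0,0,0]
  ],
  "yaw": [0,0,0,0,0]
}}

```text
t: 5.37
ee_pos: [532.4, -88.9, 67.2]
orientation: [-3.108, -0.455, 0.001]
ft_force: [-0.0, 0.5, -0.5]
width: 0.3
grasp_force: 0.0
```

Emit:
{"api": "play_rows", "payload": {
  "dp": [
    [0,0,-0.5],
    [0,0,-0.5],
    [0,0,0]
  ],
  "yaw": [0,0,0]
}}

```text
t: 5.62
ee_pos: [532.5, -89.0, 66.6]
orientation: [-3.108, -0.455, -0.0]
ft_force: [0.3, 0.5, -0.3]
width: 0.5
grasp_force: 0.0
```

Emit:
{"api": "play_rows", "payload": {
  "dp": [
    [0,0,-0.5],
    [0,0,-0.5],
    [0,0,0]
  ],
  "yaw": [0,0,0]
}}

```text
t: 5.87
ee_pos: [532.4, -89.0, 65.6]
orientation: [-3.108, -0.455, 0.0]
ft_force: [-1.4, 0.1, 0.4]
width: 0.5
grasp_force: 0.0
```

Emit:
{"api": "play_rows", "payload": {
  "dp": [
    [0,0,-0.5],
    [0,0,-0.5],
    [0,0,0]
  ],
  "yaw": [0,0,0]
}}

```text
t: 6.12
ee_pos: [532.4, -89.0, 64.6]
orientation: [-3.108, -0.455, 0.0]
ft_force: [-0.0, -0.1, -1.5]
width: 0.3
grasp_force: 0.0
```

Emit:
{"api": "play_rows", "payload": {
  "dp": [
    [0,0,-0.5],
    [0,0,-0.5],
    [0,0,0]
  ],
  "yaw": [0,0,0]
}}

```text
t: 6.37
ee_pos: [532.5, -89.0, 63.9]
orientation: [3.108, 0.455, 0.0]
ft_force: [-0.5, -0.1, 3.4]
width: 0.4
grasp_force: 1.7
```

Emit:
{"api": "play_rows", "payload": {
  "dp": [
    [0,0,-0.5],
    [0,0,-0.5],
    [0,0,0]
  ],
  "yaw": [0,0,0]
}}

```text
t: 6.62
ee_pos: [532.6, -89.0, 63.1]
orientation: [3.108, 0.455, 0.001]
ft_force: [-0.4, 0.8, 5.6]
width: 0.8
grasp_force: 2.8
```

```bash
python3 - <<'E'
from h import *
p=viewer.get_image("side"); cv2.imwrite('pics/s3.png',cv2.resize(p['pixels'][140:240,210:340,::-1],None,fx=6,fy=6,interpolation=cv2.INTER_CUBIC))
E
```

```text
(no output)
```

View pics/s3.png

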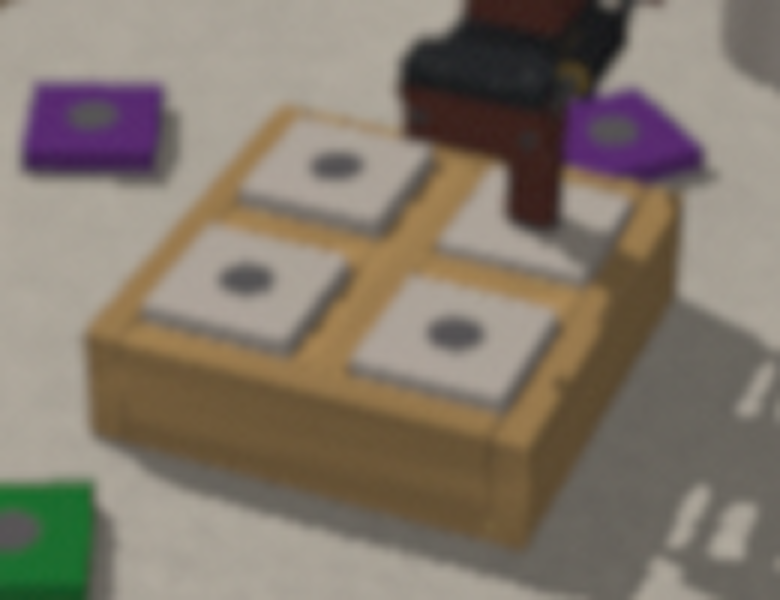

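The crop shows the fingertips on D's grey disc, at about (535,220) in the crop. The lid is level and sits lower than its neighbours, so I'll press more firmly.

Emit:
{"api": "play_rows", "payload": {
  "dp": [
    [0,0,-0.5],
    [0,0,-0.5],
    [0,0,-0.5],
    [0,0,-0.5],
    [0,0,0]
  ],
  "yaw": [0,0,0,0,0]
}}

```text
t: 7.08
ee_pos: [532.6, -89.0, 61.1]
orientation: [3.108, 0.455, 0.001]
ft_force: [-1.3, -0.1, 6.0]
width: 0.6
grasp_force: 2.9
```

Emit:
{"api": "play_rows", "payload": {
  "dp": [
    [0,0,-0.5],
    [0,0,-0.5],
    [0,0,-0.5],
    [0,0,-0.5],
    [0,0,0]
  ],
  "yaw": [0,0,0,0,0]
}}

```text
t: 7.5
ee_pos: [532.6, -89.0, 60.3]
orientation: [3.108, 0.455, 0.001]
ft_force: [-6.1, 1.0, 20.5]
width: 0.5
grasp_force: 9.8
```

Emit:
{"api": "play_rows", "payload": {
  "dp": [
    [0,0,-0.5],
    [0,0,-0.5],
    [0,0,-0.5],
    [0,0,-0.5],
    [0,0,0]
  ],
  "yaw": [0,0,0,0,0]
}}

```text
t: 7.92
ee_pos: [532.7, -89.0, 60.1]
orientation: [3.108, 0.455, 0.001]
ft_force: [-10.9, 2.5, 41.0]
width: 0.4
grasp_force: 20.6
```

The lid hit its hard stop at z ≈ 60.1, which is 2 mm above the caddy's top. I'll ease off to a moderate hold.

Emit:
{"api": "play_rows", "payload": {
  "dp": [
    [0,0,0.5],
    [0,0,0.5],
    [0,0,0.5],
    [0,0,0],
    [0,0,0],
    [0,0,0],
    [0,0,0]
  ],
  "yaw": [0,0,0,0,0,0,0]
}}

```text
t: 8.5
ee_pos: [532.6, -89.0, 60.2]
orientation: [3.108, 0.455, 0.001]
ft_force: [-7.3, 1.6, 24.1]
width: 0.4
grasp_force: 12.4
```

```bash
python3 -c "
from h import *
print(ctrl.get_obs()['ft_force'],ticket.close_job())"
```

```text
the job is handed in; nothing more can be done
[-7.25987895  1.62629109 24.05413253] None
```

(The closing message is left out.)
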